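# Dig the drift out of the parts bin and tap the cam sprocket home

## Robot

A 6-joint arm with a two-finger parallel gripper is mounted at the origin on a cart in front of the work surface, level with it; the furniture and walls round the work are solid. World frame = base frame: x ahead of the robot, y to its left, z up, the work surface at z = 0. Lengths are in m, angles in rad, forces in N, time in s.
With the tool pointing down it reaches from about 0.325 to 0.9 m from the base axis. Payload 3.5 kg.
Tool frame: the origin (TCP) lies on the centre line of the jaws, within the pads' length; the fingertips stand 17 mm ahead of it and the grasp point (between the pads) lies 2 mm behind it (manip.finger_overhang is the z of the fingertips in the tool frame, in m); z points along the fingers, y is the line along which they close (so a half turn about z gives the same grasp; the last joint's range is limited). The gripper opens to 85 mm and grips with 20 to 120 N. Pads are 22 mm wide; open, the fingers measure 114 mm over their backs; the gripper's body (76 mm by 85 mm) begins 54 mm behind the grasp point. The pads swing forward as they close: fully open they stand 13 mm farther back than shut.
Start: joints at [1.047, 0.276, -0.026, 1.268, 0, 1.467], TCP at [0.255, 0.57, 0.248] pointing down, gripper open.
Joint ranges: [-3.12, 3.12], [-0.85, 1.88], [-1.08, 1.24], [-1.95, 2.15], [-1.57, 1.53], [-3.14, 3.14]. Speed limits (rad/s): [2.57, 2.57, 3.14, 3.14, 3.14, 3.14].

## Interface

Orientations are given as a unit quaternion [x, y, z, w].
In Python, from workcell import read_state, grab_frame, sign_off, manip gives the robot as it stands. The module is installed in compiled form; this text tells all that it offers.
- The arm moves only by the tool step_arm, never from a script. Its argument "commands" is a list that holds one entry, the list of rows, each a list of 7 numbers: the turn, a rotation vector about the tool's x, y, z in units of 5 degrees (1.0 is 5 degrees), then the shift along the tool's x, y, z in units of 40 mm (1.0 is 40 mm), then the opening, from -1 (shut) to 1 (fully open). In form: [[[wx, wy, wz, tx, ty, tz, jaw], ...]]. A call has 1 to 12 rows; each row shifts and turns the commanded pose from where the row before left it, along the tool's axes as they then stand; what a row does not reach is not made up. A row lasts 1/12 s, in which the tool goes at most 41.7 mm and 7.16 degrees, less where a joint would pass 70% of its speed; a pose out of reach is approached as far as the arm can. A call is refused whole if a number of a shift passes 1 or a number of a turn 1, either way. A call with a gripper value outside its range is refused whole. The fingers move at their own pace and stop on an object; "squeeze" is the grip in N (left out, the last holds). Time passes only in rows, so rows that do not move let the fingers close. It gives the time, the measured TCP pose, the force, the opening and the grip force at its end, in the units of the state.
- read_state(): the state, without advancing time (a new reading comes with each control period).
- grab_frame(name): name is "side" or "top" or "wrist"; returns a dict with "image" (384x512x3 uint8, red, green, blue), "fx", "fy", "cx", "cy" (pixels), "R" (3x3) and "t" (3): a world point X has camera coordinates R X + t. Camera axes: x right, y down, z forward; pixel columns grow to the right and rows downward; lengths in m; the calibration is good to about 2 mm. A picture is of the moment at which its call begins. There is no depth.
- sign_off(): hands the job in; it is judged then, once.
The state is a dict: "time": time; "joint_pos": joint angles; "qd": joint speeds; "effort": joint torques, N m; "position": TCP position; "ee_rot": TCP orientation; "ft_force": force on the tool from outside, world axes, zero at the start; "torque": the same for the moment, N m; "finger_gap": finger opening in m; "grip_force": force on a finger pad.
Only numpy, scipy, OpenCV 4.12 (cv2) and the standard library are available. Lean on these libraries where they do the work, as an engineer would, in place of code of your own. Each camera call takes 0.05 s, during which the arm holds its last target. There are 200 camera calls.

## Task

The sprocket has come forward on the nose of the clamped camshaft and has to go back. Take the penlight and the feeler gauge off the top of the heap in the lower parts bin and lay them in the tool tray, then lift out the brass drift that lies under them, leaving the spark plugs and nuts in the bin. With the drift, not the gripper, tap the sprocket gently along the shaft until it is fully home against its hidden shoulder, then lay the drift down flat on the worktop; leave the other things on the worktop where they are.

Things in the scene. Friction and masses are not known exactly. Their poses are not given: they have to be found in the camera images.
- bin_stand: fixed grey steel stand, 210 mm wide, 440 high, with two dark steel bins sloping 26 degrees down to the robot. Origin on the worktop under the middle of the lower bin's floor; x level to the back, y left, z up. The upper bin (not handled) overhangs: its lip reaches forward to x = +12 mm at z = 275 to 311 mm, so come in along the lower bin's z axis, tilted 26 degrees or a little more.
- parts_bin: the lower bin, fixed. Inside 200 mm (x) by 156 mm (y), walls 5 mm, rubber floor. Origin in the middle of the floor's top; x up the slope, away from the robot, y left, z square to the floor (26 degrees off vertical, leaning to the robot). Walls above the floor: front 34 mm, back 80 mm, sides 34 mm in front, 64 mm at the middle, 80 mm at the back.
- drift: plain octagonal brass bar, 150 mm long, 18 mm across the flats, 0.22 to 0.37 kg, both ends flat and alike. Origin at mid-length on its underside; x along the bar, z up (its axis is 9 mm up z). Lies on the lower bin's floor, along the slope, up to 15 degrees askew, under the penlight and feeler gauge.
- plug_a: used spark plug, 78 mm long (y), 18 mm thick, lying in the bin about 43 mm to the left of the drift and along it. Origin in the middle of its underside. Stays in the bin; being nudged does not matter.
- plug_b: the same kind of spark plug, about 43 mm to the right of the drift.
- penlight: dark grey penlight, 113 mm long (y), 20 mm high, 14 mm wide between the flats where fingers close (x). Origin in the middle of its underside, z up. At the start it lies across the drift and spark plugs, 25 mm up the slope from the drift's middle, underside 18 mm above the bin's floor.
- feeler_gauge: folded steel feeler gauge set, 95 mm long (y), 22 mm wide (x), 12 mm high (z). Origin in the middle of its underside. At the start it lies across the drift and the spark plugs, about 25 mm down the slope from the drift's middle, underside 18 mm above the bin's floor.
- bin_nut_a: hex nut, 21 x 24 x 22 mm, loose on the bin's floor near the upper right corner; origin in the middle of its underside.
- bin_nut_b: flanged hex nut, 24 x 24 x 13 mm, loose on the bin's floor near the lower left corner; origin in the middle of its underside.
- tool_tray: shallow fixed steel tray in front of the stand, 130 mm (x) by 200 mm (y), floor 1.5 mm thick, rim 6 mm (bead to 8 mm) above the worktop. Origin in the middle of its underside; x points away from the robot, y along the tray.
- cam_fixture: camshaft clamped level in two V-blocks on a fixed base plate (160 x 76 x 12 mm). Origin on the worktop below the shaft; x along the shaft, away from the robot, z up. The shaft's axis is 78 mm up; its nose, a 16 mm round bar, ends at x = -104 mm, towards the robot. Plate and clamps lie beyond x = -75 mm.
- sprocket (a joint): how far the toothed steel sprocket has slid along the nose, in m, growing away from the robot (fixture's x): 0.003 to 0.018 at the start, 0.030 fully home, where it stops dead on a shoulder hidden by the skirt behind it. It slides stiffly (about 5 N, plus drag of 60 N per m/s) and stays where it is left.
- sprocket_face (a point): centre of the sprocket's front face, on the shaft's axis (fixture x = -110 mm plus the joint value). Face flat out to 34 mm radius, teeth to 38 mm. The nose (8 mm radius) comes out through it by up to 24 mm, so the drift must bear beside or above it: with its axis 22 mm above the shaft's axis it clears the nose by 5 mm.
- rocker_1: bronze rocker arm, 34 x 66 x 34 mm, loose on the worktop, a bystander; origin in the middle of its underside.
- rocker_2: a second such rocker arm, bystander.
- core_plug: core plug, 41 mm round, 24 mm high, bystander; origin in the middle of its underside.
- tape_roll: roll of black tape, 68 mm round, 19 mm high, lying flat, bystander.
There are look-alikes about, which are no part of the job. Of the things that look like the feeler_gauge, the smaller one is meant.

How it is judged:
By the outcome, as a careful person would: the job done as asked, in the order asked, and still so for the second after the job is handed in, with the robot touching nothing.
It also fails if it takes over 67 s, if anything falls off the work surface, if the arm or the gripper's body presses on something with over 40 N, if the wrist force passes 120 N, or if a joint passes its speed limit or range.

## Working session

There is one attempt and no reset: what is moved stays moved. The work goes in short steps, Python scripts to look and compute and a tool call to move; the robot and the scene stay as the last step left them, time stands still between calls to the robot, and variables do not carry over. Pictures are saved under pics/ and viewed, at most 10 in all, crops included, and the job is handed in when it is done.

Besides the shell and the picture viewer there is one more tool, called after "Call:" as name(argument=value, ...), one argument or row to a line, values as JSON. step_arm: Moves the arm, as the interface text tells. Its arguments: {"type":"object","properties":{"commands":{"type":"array","items":{"type":"array","items":{"type":"array","items":{"type":"number"}}}},"squeeze":{"type":"number"}},"required":["commands"]}

```bash
mkdir -p pics; ls; python3 - <<'E'
from workcell import read_state, grab_frame, manip
import cv2, numpy as np
print(read_state()); print([a for a in dir(manip) if a[0]!='_'], manip.finger_overhang)
for n in ("side","top","wrist"):
    f=grab_frame(n); cv2.imwrite(f"pics/{n}0.png",f["image"][:,:,::-1])
    np.savez(f"pics/{n}0.npz",**f)
    print(n,f["fx"],f["cx"],f["cy"],np.round(f["R"],3).tolist(),np.round(-f["R"].T@f["t"],3))
a=cv2.imread("pics/top0.png");cv2.imwrite("pics/top0b.png",cv2.resize(a,(800,600),interpolation=cv2.INTER_CUBIC))
a=cv2.imread("pics/side0.png");cv2.imwrite("pics/side0b.png",cv2.resize(a,(800,600),interpolation=cv2.INTER_CUBIC))
E
```

```text
pics
{'time': 0.0, 'joint_pos': array([ 1.04661332e+00,  2.77159261e-01, -2.78831266e-02,  1.26801701e+00,
        3.36812507e-07,  1.46739956e+00]), 'qd': array([ 1.64384056e-04,  7.84095599e-04,  1.28125988e-04,  5.66780353e-04,
       -6.55807641e-04, -5.96086512e-05]), 'effort': array([-4.47158354e-04, -4.45510054e+01,  2.95202762e+01,  1.63987098e-02,
       -1.49134357e-04,  1.45900725e-05]), 'position': array([0.2549306 , 0.5698274 , 0.24714231]), 'ee_rot': array([ 2.08844234e-01,  9.77948263e-01, -1.07623162e-03, -3.49426451e-04]), 'ft_force': array([ 0.27609826, -0.48236218,  0.4647285 ]), 'torque': array([ 0.02478819, -0.00499971, -0.00993074]), 'grip_force': 0.0, 'finger_gap': 0.08578140790684333}
['MotionError', 'finger_overhang'] 0.017
side 392.0105062269832 259.97504173322426 190.30528976769583 [[1.0, 0.012, -0.012], [-0.004, -0.513, -0.858], [-0.017, 0.858, -0.513]] [ 0.593 -1.014  0.697]
top 430.38084095044536 259.98785111146185 190.99257258803777 [[-0.009, -1.0, -0.009], [-0.98, 0.01, -0.197], [0.198, 0.007, -0.98]] [ 0.347 -0.045  1.239]
wrist 324.1023430687533 255.04092595982053 194.9675144413303 [[0.409, 0.913, -0.0], [0.872, -0.391, 0.295], [0.269, -0.121, -0.956]] [0.186 0.601 0.373]
```

View pics/top0b.png

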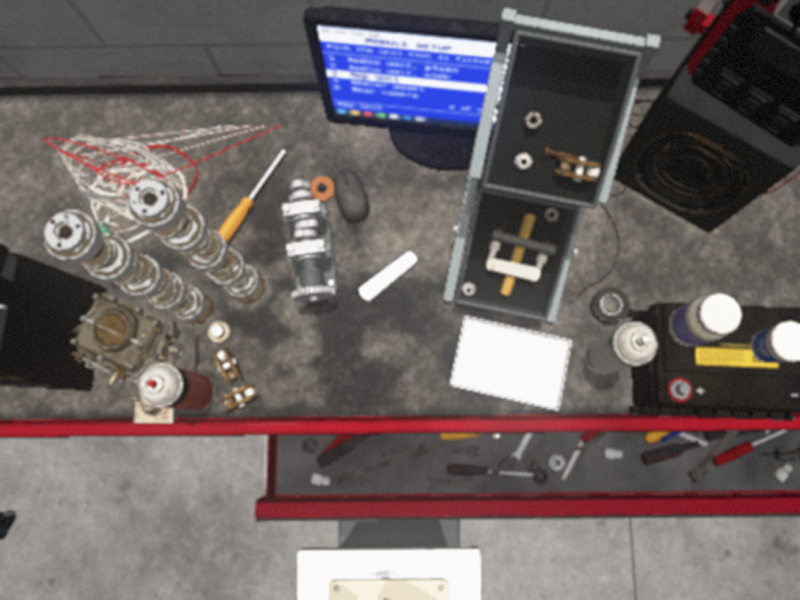

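View pics/side0b.png

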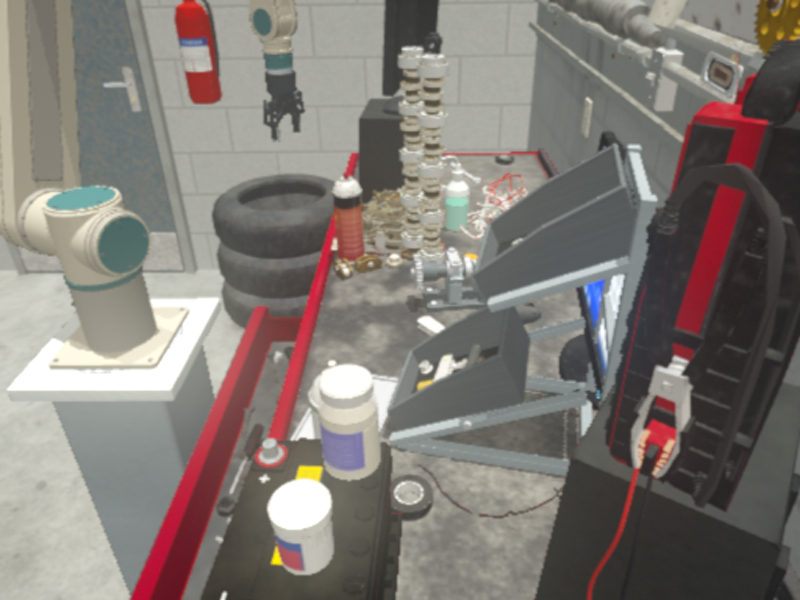

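The top view shows the bin centre at about (520,250) of 800, the white tray at (512,362), the fixture at (310,245) with its sprocket at (315,297), and a larger gauge look-alike on the worktop at (388,275). In the side view the lower bin is at (460,370). Next I'll enlarge crops.

```bash
python3 - <<'E'
import cv2, numpy as np
t=cv2.imread("pics/top0.png"); s=cv2.imread("pics/side0.png")
def g(c,w,h):
    return cv2.resize(c,(w,h),interpolation=cv2.INTER_CUBIC)
# top crop cols 280-380 rows 110-260 x4 ; side crop cols 240-340, rows 180-300 x4
A=g(t[112:262,280:380],400,600)
B=g(s[190:300,240:340],400,440)
C=np.full((600,800,3),0,np.uint8); C[:,:400]=A; C[:440,400:]=B
D=g(np.clip(t[112:152,315:355].astype(int)*1+0,0,255).astype(np.uint8),160,160); C[440:,400:560]=D
cv2.imwrite("pics/bin1.png",C)
# fixture: top cols 170-230 rows 105-205 x6 ; side cols 255-320 rows 150-210
C=np.zeros((600,800,3),np.uint8); C[:,:360]=g(t[105:205,170:230],360,600)
C[:390,360:]=g(s[145:210,255:328],440,390)
cv2.imwrite("pics/fix1.png",C)
E
```

```text
(no output)
```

View pics/bin1.png

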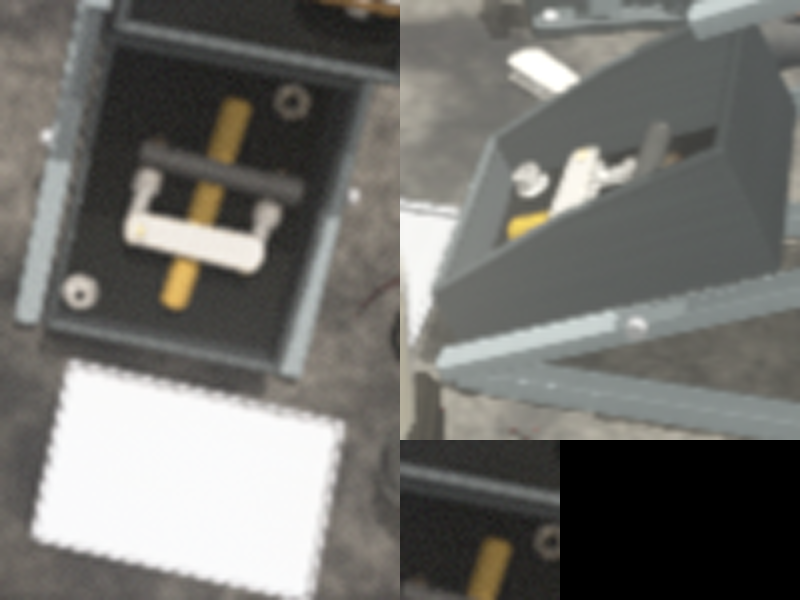

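View pics/fix1.png

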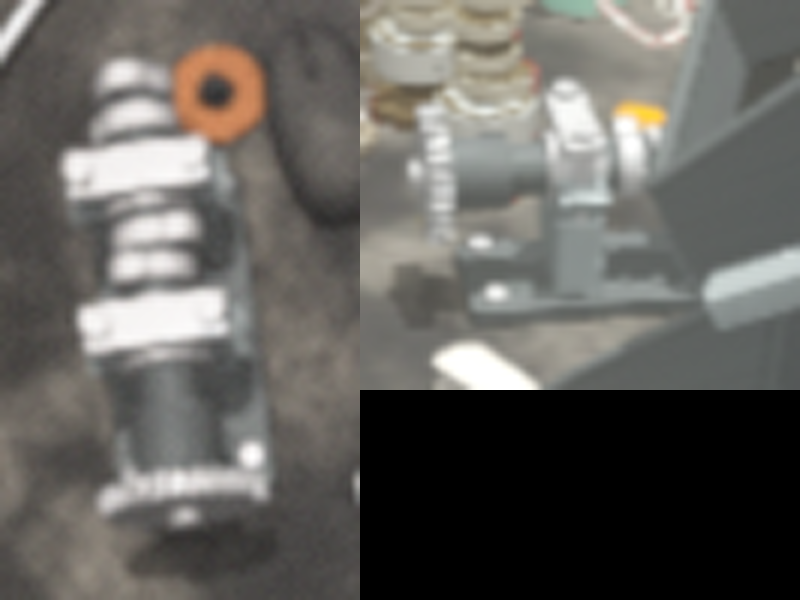

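Bin crop. In the top view the tray corners are at (70,362), (343,424), (308,598) and (33,540). The front rim runs (50,322)–(285,362) and the drift ends are at (238,100) and (175,307). The penlight spans (142,150)–(302,190) and the gauge (128,225)–(262,262). In the side view the bin rim corners are at (490,140), (440,288) and (720,160). Fixture crop: the nose tip is at (185,517) from the top and (413,170) from the side.

```bash
cat > h.py <<'E'
import numpy as np, cv2
from scipy.optimize import least_squares
from scipy.spatial.transform import Rotation as Rot
def load(n): return dict(np.load(f"pics/{n}.npz"))
def proj(f,X):
    c=np.asarray(X)@f["R"].T+f["t"]; return np.stack([f["fx"]*c[...,0]/c[...,2]+f["cx"],f["fy"]*c[...,1]/c[...,2]+f["cy"]],-1)
def ray(f,p):
    d=f["R"].T@np.array([(p[0]-f["cx"])/f["fx"],(p[1]-f["cy"])/f["fy"],1]); return -f["R"].T@f["t"],d/np.linalg.norm(d)
def onplane(f,p,n=(0,0,1),d=0.):
    o,v=ray(f,p); n=np.array(n); return o+v*(d-n@o)/(n@v)
def tri(fs,ps):
    A=np.zeros((3,3));b=np.zeros(3)
    for f,p in zip(fs,ps):
        o,v=ray(f,p);M=np.eye(3)-np.outer(v,v);A+=M;b+=M@o
    return np.linalg.solve(A,b)
def binT(x,y,yaw,h):
    "bin frame -> world: R,t (origin floor middle)"
    return Rot.from_euler('ZY',[yaw,-26],degrees=False).as_matrix() if 0 else (Rot.from_euler('z',yaw)*Rot.from_euler('y',-np.radians(26))).as_matrix(), np.array([x,y,h])
E
python3 - <<'E'
from h import *
t,s=load("top0"),load("side0")
T=lambda u,v:((u+.5)/4-.5+280,(v+.5)/4-.5+112); S=lambda u,v:((u-400+.5)/4-.5+240,(v+.5)/4-.5+190)
F=lambda u,v:((u+.5)/6-.5+170,(v+.5)/6-.5+105); G=lambda u,v:((u-360+.5)/6.027-.5+255,(v+.5)/6-.5+145)
tc=np.array([onplane(t,T(*p),d=.006) for p in [(70,362),(343,424),(308,598),(33,540)]])
print("tray",tc.mean(0),tc.round(3).tolist(),np.linalg.norm(tc-np.roll(tc,-1,0),axis=1).round(3))
obs=[(t,T(50,322),(-102,80,34)),(t,T(285,362),(-102,-80,34)),(s,S(490,140),(-104,82,34)),(s,S(440,288),(-104,-82,34)),(s,S(720,160),(104,-83,80)),(s,S(782,270),(104,-83,-5)),(s,S(437,345),(-105,-83,-5))]
def res(q):
    R,o=binT(*q); return np.concatenate([proj(f,R@np.array(b)/1000+o)-p for f,p,b in obs])
r=least_squares(res,[.5,-.2,-.1,.08],loss='soft_l1'); print("bin",r.x,np.degrees(r.x[2]),res(r.x).round(1).reshape(-1,2).tolist())
R,o=binT(*r.x); n=R[:,2]
for nm,p,hh in [("drift up",(238,100),.014),("drift lo",(175,307),.014),("pen a",(142,150),.030),("pen b",(302,190),.030),("fg a",(128,225),.03),("fg b",(262,262),.03),("nutA",(292,101),.022),("nutB",(80,292),.013)]:
    X=onplane(t,T(*p),n,n@o+hh); print(nm,(R.T@(X-o)*1000).round(1),X.round(4))
print("nose",tri([t,s],[F(185,517),G(413,170)]), "nose top z=.078",onplane(t,F(185,517),d=.078))
print("capfront",tri([t,s],[F(155,325),G(578,115)]),"capback",onplane(t,F(137,172),d=.11),onplane(t,F(155,325),d=.11))
E
```

```text
tray [ 0.4743602  -0.22579565  0.006     ] [[0.561, -0.143, 0.006], [0.514, -0.339, 0.006], [0.39, -0.307, 0.006], [0.433, -0.114, 0.006]] [0.201 0.128 0.198 0.132]
bin [ 0.66928064 -0.22962781 -0.20935957  0.0711067 ] -11.995419980390682 [[1.1, -0.4], [-1.1, 0.8], [0.1, -0.0], [-2.0, 1.8], [0.6, -1.7], [-0.5, 0.2], [5.5, -0.3]]
drift up [ 70.3 -12.9  14. ] [ 0.7225 -0.2541  0.1145]
drift lo [-80.4  -1.8  14. ] [ 0.5922 -0.2151  0.0484]
pen a [26.6 44.9 30. ] [ 0.6891 -0.188   0.1097]
pen b [ 20.4 -66.8  30. ] [ 0.6604 -0.296   0.107 ]
fg a [-26.2  43.5  30. ] [ 0.6424 -0.1795  0.0866]
fg b [-33.7 -51.7  30. ] [ 0.616  -0.2711  0.0833]
nutA [ 77.3 -47.6  22. ] [ 0.7179 -0.2886  0.1248]
nutB [-83.2  65.7  13. ] [ 0.6042 -0.1486  0.0463]
nose [0.5823433  0.12729437 0.08215667] nose top z=.078 [0.58300588 0.1278833  0.078     ]
capfront [0.66948434 0.13908984 0.10845342] capback [0.73841305 0.14822266 0.11      ] [0.66552013 0.13841704 0.11      ]
```

```bash
cat >> h.py <<'E'
from workcell import read_state, grab_frame
BR,BO=binT(.6693,-.2296,-.2094,.0711)
def heapR(deg=-4.): # bin axes turned to the heap
    return BR@Rot.from_euler('z',deg,degrees=True).as_matrix()
def toolR(x,z):
    z=np.array(z)/np.linalg.norm(z); x=np.array(x)-z*(np.array(x)@z); x/=np.linalg.norm(x); return np.stack([x,np.cross(z,x),z],1)
def B(*p): return BO+BR@(np.array(p)/1000)
def az(deg): return np.array([np.cos(np.radians(deg)),np.sin(np.radians(deg)),0])
DOWN=np.array([0,0,-1.])
def plan(target,R=None,cur=None):
    """turn (in 5deg units, tool axes now), then shift (40mm units, tool axes after the turn)"""
    if cur is None:
        s=read_state(); cur=(s["position"],Rot.from_quat(s["ee_rot"]).as_matrix())
    p,R0=cur; R=R0 if R is None else R
    w=np.degrees(Rot.from_matrix(R0.T@R).as_rotvec())/5
    d=R.T@(np.array(target)-p)/.04
    print("turn",w.round(2),"shift",d.round(2)); return np.array(target),R
E
python3 - <<'E'
from h import *
s=read_state(); R0=Rot.from_quat(s["ee_rot"]).as_matrix(); print(R0.round(3).tolist())
p=s["position"]+[0,0,.12]
c=plan([.47,-.21,.36],R0,(p,R0))
H=heapR(); Rp=toolR(H[:,1],-BR[:,2])
c=plan(c[0],Rp,c)
c=plan(B(23.5,-8,150),Rp,c); print(c[0])
f=load("side0")
E
```

```text
[[-0.913, 0.408, -0.001], [0.408, 0.913, -0.002], [0.0, -0.002, -1.0]]
turn [0. 0. 0.] shift [-12.87 -15.6    0.21]
turn [-4.54 -3.39 16.08] shift [0. 0. 0.]
turn [0. 0. 0.] shift [0.49 1.86 4.92]
[ 0.623978   -0.22814704  0.21622083]
```

Call:
step_arm(
  commands=[
    [[0,0,0,0,0,-1,0.6],[0,0,0,0,0,-1,0.3],[0,0,0,0,0,-1,0]],
  ],
)

```text
time: 0.4
position: [0.2547, 0.5694, 0.3679]
ee_rot: [0.209, 0.978, -0.002, -0.001]
ft_force: [0.6, 0.2, 0.2]
finger_gap: 0.0515
grip_force: 0.0
```

Call:
step_arm(
  commands=[
    [[0,0,0,-0.58,-0.71,0,0],[0,0,0,-0.58,-0.71,0,0],[0,0,0,-0.58,-0.71,0,0],[0,0,0,-0.58,-0.71,0,0],[0,0,0,-0.58,-0.71,0,0],[0,0,0,-0.58,-0.71,0,0],[0,0,0,-0.58,-0.71,0,0],[0,0,0,-0.58,-0.71,0,0],[0,0,0,-0.58,-0.71,0,0],[0,0,0,-0.58,-0.71,0,0],[0,0,0,-0.58,-0.71,0,0]],
  ],
)

```text
time: 1.32
position: [0.3604, 0.1794, 0.3681]
ee_rot: [0.209, 0.978, -0.0, 0.0]
ft_force: [1.4, -0.4, 0.5]
finger_gap: 0.0429
grip_force: 0.0
```

Call:
step_arm(
  commands=[
    [[0,0,0,-0.58,-0.71,0,0],[0,0,0,-0.58,-0.71,0,0],[0,0,0,-0.58,-0.71,0,0],[0,0,0,-0.58,-0.71,0,0],[0,0,0,-0.58,-0.71,0,0],[0,0,0,-0.58,-0.71,0,0],[0,0,0,-0.58,-0.71,0,0],[0,0,0,-0.58,-0.71,0,0],[0,0,0,-0.58,-0.71,0,0],[0,0,0,-0.58,-0.71,0,0],[0,0,0,-0.58,-0.71,0,0]],
  ],
)

```text
time: 2.23
position: [0.4658, -0.2102, 0.368]
ee_rot: [0.209, 0.978, 0.0, -0.0]
ft_force: [0.7, 1.6, 0.7]
finger_gap: 0.0425
grip_force: 0.0
```

Call:
step_arm(
  commands=[
    [[-0.25,-0.19,0.9,0,0,0,0],[-0.25,-0.19,0.9,0,0,0,0],[-0.25,-0.19,0.9,0,0,0,0],[-0.25,-0.19,0.9,0,0,0,0],[-0.25,-0.19,0.9,0,0,0,0],[-0.25,-0.19,0.9,0,0,0,0],[-0.25,-0.19,0.9,0,0,0,0],[-0.25,-0.19,0.9,0,0,0,0],[-0.25,-0.19,0.9,0,0,0,0]],
  ],
)

```text
time: 2.98
position: [0.4657, -0.2083, 0.3679]
ee_rot: [0.534, 0.837, 0.079, 0.091]
ft_force: [-0.4, 0.5, 0.6]
finger_gap: 0.0428
grip_force: 0.0
```

Call:
step_arm(
  commands=[
    [[-0.25,-0.19,0.9,0,0,0,0],[-0.25,-0.19,0.9,0,0,0,0],[-0.25,-0.19,0.9,0,0,0,0],[-0.25,-0.19,0.9,0,0,0,0],[-0.25,-0.19,0.9,0,0,0,0],[-0.25,-0.19,0.9,0,0,0,0],[-0.25,-0.19,0.9,0,0,0,0],[-0.25,-0.19,0.9,0,0,0,0],[-0.25,-0.19,0.9,0,0,0,0]],
  ],
)

```text
time: 3.73
position: [0.4655, -0.2082, 0.3678]
ee_rot: [0.783, 0.58, 0.146, 0.17]
ft_force: [0.1, -0.3, 0.8]
finger_gap: 0.0426
grip_force: 0.0
```

```bash
python3 - <<'E'
from h import *
s=read_state(); print(s["joint_pos"].round(2))
H=heapR(); Rp=toolR(H[:,1],-BR[:,2])
c=plan(B(23.5,-8,150),Rp)
E
```

```text
[-0.65 -0.26 -0.4   1.02  0.18  1.26]
turn [-0.01  0.06 -0.16] shift [0.47 1.89 5.15]
```

Call:
step_arm(
  commands=[
    [[0,0,-0.16,0.08,0.31,0.8,0],[0,0,0,0.08,0.31,0.8,0],[0,0,0,0.08,0.31,0.8,0],[0,0,0,0.08,0.31,0.8,0],[0,0,0,0.08,0.31,0.8,0],[0,0,0,0.08,0.31,0.8,0],[0,0,0,0,0,0.2,0]],
  ],
)

```text
time: 4.32
position: [0.6215, -0.2269, 0.2163]
ee_rot: [0.778, 0.588, 0.144, 0.168]
ft_force: [-0.4, 0.3, -1.4]
finger_gap: 0.0428
grip_force: 0.0
```

```bash
python3 - <<'E'
from h import *
f=grab_frame("wrist"); np.savez("pics/w1.npz",**f)
im=np.ascontiguousarray(f["image"][:,:,::-1])
im=cv2.resize(im,(800,600),interpolation=cv2.INTER_CUBIC)
for P in [B(-5,-7,18),B(-4.5+75,-12.9,14),B(-80.4,-1.8,14),B(26.6,44.9,30),B(20.4,-66.8,30),B(-26.2,43.5,30),B(-33.7,-51.7,30)]:
    q=(proj(f,P)*800/512).round().astype(int); cv2.drawMarker(im,tuple(int(v) for v in q),(0,0,255),cv2.MARKER_CROSS,10,1)
cv2.imwrite("pics/w1.png",im)
plan(B(23.5,-8,150))
E
```

```text
turn [0. 0. 0.] shift [-0.01  0.1   0.03]
```

View pics/w1.png

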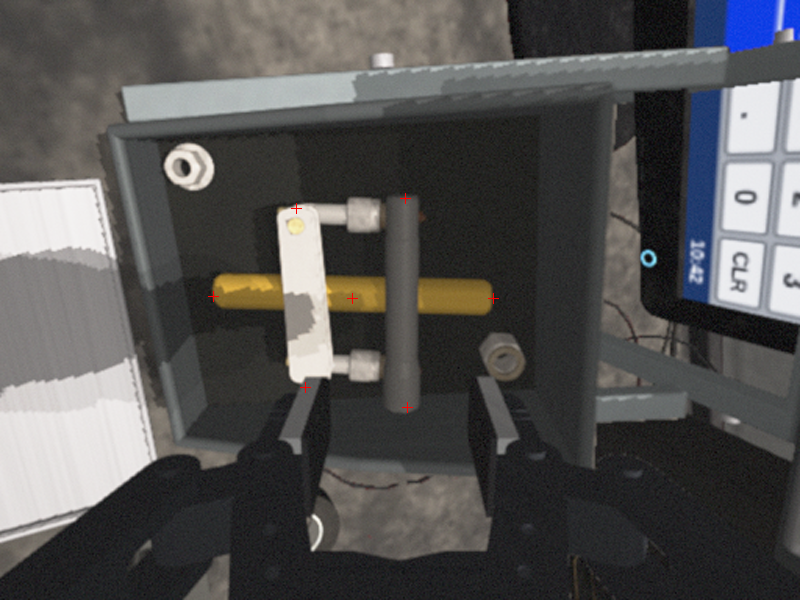

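The wrist view confirms the layout. The penlight spans (402,197)–(402,410), the gauge (297,205)–(312,380), and the drift (213,290)–(493,298). My predicted crosses land within about 5 px.

```bash
python3 - <<'E'
from h import *
f=load("w1"); n=BR[:,2]
for nm,p,h in [("pen a",(402,197),28),("pen b",(402,410),28),("fg a",(297,207),30),("fg b",(312,379),30),("drift lo",(213,291),14),("drift up",(493,297),14),("fg aL",(279,215),30),("fg aR",(318,215),30)]:
    X=onplane(f,(np.array(p)+.5)*.64-.5,n,n@BO+h/1000); print(nm,(BR.T@(X-BO)*1000).round(1))
H=heapR(); s=read_state(); Rc=Rot.from_quat(s["ee_rot"]).as_matrix()
print("tool x in bin",(BR.T@Rc).round(3).tolist())
E
```

```text
pen a [25.  45.3 28. ]
pen b [ 17.6 -69.5  28. ]
fg a [-25.8  44.1  30. ]
fg b [-29.2 -46.8  30. ]
drift lo [-80.2   1.   14. ]
drift up [ 70.5 -12.2  14. ]
fg aL [-35.   40.9  30. ]
fg aR [-16.1  39.6  30. ]
tool x in bin [[0.066, 0.998, -0.009], [0.998, -0.066, -0.002], [-0.003, -0.009, -1.0]]
```

```bash
python3 - <<'E'
from h import *
plan(B(21.5,-9,38))
E
```

```text
turn [0. 0. 0.] shift [-0.03  0.08  2.83]
```

Call:
step_arm(
  commands=[
    [[0,0,0,-0.03,0.08,0.6,-0.25],[0,0,0,0,0,0.6,-0.25],[0,0,0,0,0,0.5,-0.25],[0,0,0,0,0,0.4,-0.25],[0,0,0,0,0,0.3,-0.25],[0,0,0,0,0,0.2,-0.25],[0,0,0,0,0,0.13,-0.25],[0,0,0,0,0,0.1,-0.25],[0,0,0,0,0,0,-0.25]],
  ],
  squeeze=40,
)

```text
time: 5.12
position: [0.6714, -0.2406, 0.121]
ee_rot: [0.777, 0.588, 0.145, 0.171]
ft_force: [0.3, 0.2, -0.3]
finger_gap: 0.0318
grip_force: 0.0
```

Call:
step_arm(
  commands=[
    [[0,0,0,0,0,0,-1],[0,0,0,0,0,0,-1],[0,0,0,0,0,0,-1],[0,0,0,0,0,0,-1],[0,0,0,0,0,0,-1]],
  ],
)

```text
time: 5.53
position: [0.6715, -0.2406, 0.1218]
ee_rot: [0.777, 0.588, 0.145, 0.171]
ft_force: [-3.6, 2.2, 4.2]
finger_gap: 0.0128
grip_force: 40.2
```

Call:
step_arm(
  commands=[
    [[0,0,0,0,0,-0.2,-1],[0,0,0,0,0,-0.4,-1],[0,0,0,0,0,-0.6,-1],[0,0,0,0,0,-0.8,-1],[0,0,0,0,0,-0.8,-1],[0,0,0,0,-0.6,-0.6,-1],[0,0,0,0,-0.8,0,-1],[0,0,0,0,-0.8,0,-1],[0,0,0,0,-0.8,0,-1],[0,0,0,0,-0.5,0,-1]],
  ],
)

```text
time: 6.37
position: [0.4885, -0.1904, 0.1798]
ee_rot: [0.778, 0.588, 0.144, 0.169]
ft_force: [-1.1, 0.3, -1.0]
finger_gap: 0.013
grip_force: 39.4
```

```bash
cat >> h.py <<'E'
TR=np.array([.4744,-.2258,0]); TY=-13.
def TRAY(x,y,z): return TR+(az(TY)*x+az(TY+90)*y)/1000+[0,0,z/1000]
RT=toolR(az(77),DOWN)
E
python3 - <<'E'
from h import *
print(read_state()["position"])
c=plan(TRAY(32,0,90),RT); plan(TRAY(32,0,23),RT,c)
E
```

```text
[ 0.48849389 -0.1903868   0.17982118]
turn [ 5.13 -0.18 -0.56] shift [-0.94  0.66  2.25]
turn [0. 0. 0.] shift [0.   0.   1.68]
```

Call:
step_arm(
  commands=[
    [[0.86,-0.03,-0.09,0,0,0,-1],[0.86,-0.03,-0.09,0,0,0,-1],[0.86,-0.03,-0.09,0,0,0,-1],[0.86,-0.03,-0.09,0,0,0,-1],[0.86,-0.03,-0.09,0,0,0,-1],[0.86,-0.03,-0.09,0,0,0,-1],[0,0,0,-0.32,0.22,0.75,-1],[0,0,0,-0.31,0.22,0.75,-1],[0,0,0,-0.31,0.22,0.75,-1],[0,0,0,0,0,0.6,-1],[0,0,0,0,0,0.4,-1]],
  ],
)

```text
time: 7.28
position: [0.5089, -0.2353, 0.0496]
ee_rot: [0.783, 0.622, -0.0, -0.0]
ft_force: [-0.8, -0.2, -1.2]
finger_gap: 0.0127
grip_force: 39.5
```

```bash
python3 - <<'E'
from h import *
s=read_state(); print(s["position"],s["ft_force"]); plan(TRAY(32,0,23),RT)
f=grab_frame("wrist"); np.savez("pics/w2.npz",**f)
im=cv2.resize(np.ascontiguousarray(f["image"][:,:,::-1]),(800,600),interpolation=cv2.INTER_CUBIC); cv2.imwrite("pics/w2.png",im)
E
```

```text
[ 0.50891822 -0.23526664  0.0496352 ] [-0.79087552 -0.20442353 -1.20818421]
turn [-0.01  0.   -0.03] shift [ 0.04 -0.09  0.67]
```

View pics/w2.png

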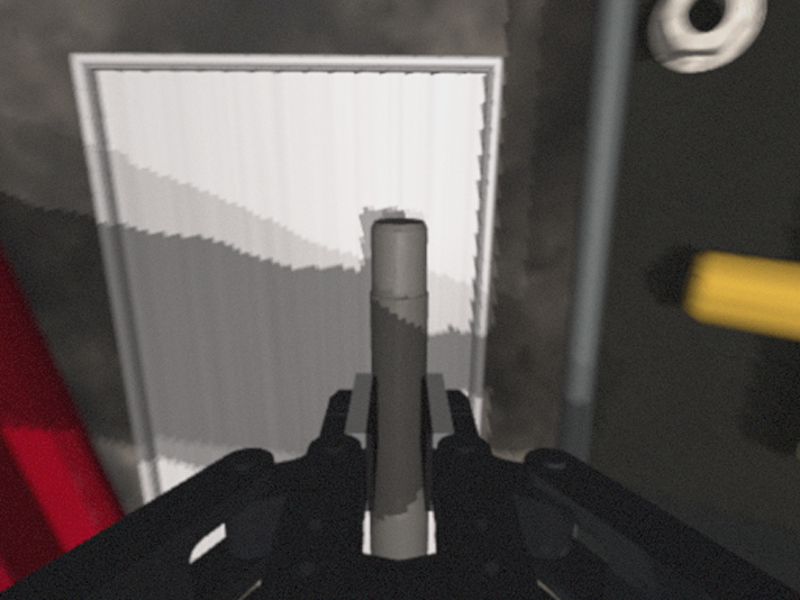

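The picture shows the penlight held straight between the pads at (400,220)–(400,550), inside the tray, whose edges run along columns 90 and 490. I'll lower it.

Call:
step_arm(
  commands=[
    [[0,0,0,0.04,-0.2,0.3,-1],[0,0,0,0,0,0.2,-1],[0,0,0,0,0,0.12,-1],[0,0,0,0,0,0.07,-1],[0,0,0,0,0,0,-1]],
  ],
)

```text
time: 7.75
position: [0.5018, -0.2314, 0.0275]
ee_rot: [0.783, 0.622, -0.0, 0.0]
ft_force: [-8.1, 3.9, 18.2]
finger_gap: 0.0125
grip_force: 41.7
```

Call:
step_arm(
  commands=[
    [[0,0,0,0,0,-0.05,-0.4],[0,0,0,0,0,0,-0.4],[0,0,0,0,0,0,-0.4],[0,0,0,0,0,0,-0.4]],
  ],
)

```text
time: 8.08
position: [0.5031, -0.2322, 0.027]
ee_rot: [0.783, 0.622, 0.0, 0.002]
ft_force: [-0.2, 0.2, 0.8]
finger_gap: 0.0257
grip_force: 0.0
```

Call:
step_arm(
  commands=[
    [[0,0,0,0,0,-0.3,-0.4],[0,0,0,0,0,-0.7,-0.4],[0,0,0,0,0,-1,-0.2],[0,0,0,0,0,-1,-0.1],[0,0,0,0,0,-0.8,-0.1]],
  ],
)

```text
time: 8.5
position: [0.5027, -0.2319, 0.1821]
ee_rot: [0.783, 0.622, 0.001, 0.002]
ft_force: [0.6, -0.5, 0.4]
finger_gap: 0.0385
grip_force: 0.0
```

```bash
python3 - <<'E'
from h import *
print(read_state()["position"])
H=heapR(-3); Rg=toolR(H[:,1],-BR[:,2])
c=plan(B(-27.5,-3,150),Rg); plan(B(-27.5,-3,45),Rg,c)
f=grab_frame("wrist"); np.savez("pics/w3.npz",**f)
im=cv2.resize(np.ascontiguousarray(f["image"][:,:,::-1]),(800,600),interpolation=cv2.INTER_CUBIC)
g=grab_frame("side"); np.savez("pics/s3.npz",**g)
b=cv2.resize(np.ascontiguousarray(g["image"][180:300,200:340,::-1]),(700,600),interpolation=cv2.INTER_CUBIC); 
cv2.imwrite("pics/m3.png",np.hstack([cv2.resize(im,(420,315)),cv2.resize(b,(367,315))]))
E
```

```text
[ 0.5027383  -0.23193276  0.18214311]
turn [-5.15  0.21  0.38] shift [0.94 1.7  0.53]
turn [0. 0. 0.] shift [0.   0.   2.62]
```

View pics/m3.png

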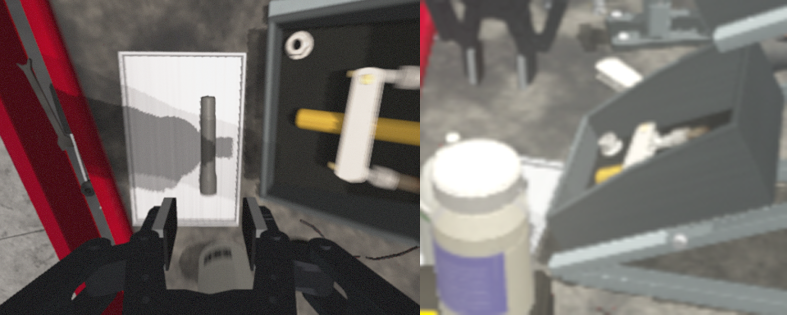

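The penlight lies flat in the tray at (208,145) of the left panel. The gauge is still on the heap, with its rivet at (369,77).

```bash
python3 - <<'E'
from h import *
a,b=load("w1"),load("w3")
im=lambda u,v:(u*.64,v*.64); k=512/420
for nm,p,q in [("rivet",(296,226),(369,77)),("nutB",(188,167),(301,42)),("fg far end top",(297,207),(370,69)),("fg near end",(312,379),(351,182)),("drift lo",(213,291),(298,119))]:
    X=tri([a,b],[im(*p),(q[0]*k,q[1]*k)]); print(nm,(BR.T@(X-BO)*1000).round(1))
E
```

```text
rivet [-24.6  36.6  42.8]
nutB [-78.4  66.2  21.5]
fg far end top [-24.5  43.4  34.1]
fg near end [-26.9 -47.5  36.4]
drift lo [-76.7   1.1  21. ]
```

Call:
step_arm(
  commands=[
    [[-0.86,0.03,0.06,0,0,0,-0.1],[-0.86,0.03,0.06,0,0,0,-0.1],[-0.86,0.03,0.06,0,0,0,-0.1],[-0.86,0.03,0.06,0,0,0,-0.1],[-0.86,0.03,0.06,0,0,0,-0.1],[-0.86,0.03,0.06,0,0,0,-0.1],[0,0,0,0.3,0.6,0,-0.1],[0,0,0,0.3,0.6,0,-0.1],[0,0,0,0.34,0.55,0.5,-0.1],[0,0,0,0,0,0,-0.1]],
  ],
)

```text
time: 9.43
position: [0.5851, -0.2134, 0.193]
ee_rot: [0.772, 0.595, 0.147, 0.172]
ft_force: [-0.1, -0.2, -0.5]
finger_gap: 0.0381
grip_force: 0.0
```

```bash
python3 - <<'E'
from h import *
print(read_state()["position"])
plan(B(-25.5,-2,41.5),toolR(heapR(-3)[:,1],-BR[:,2]))
E
```

```text
[ 0.58507284 -0.21336008  0.1929929 ]
turn [0.03 0.   0.05] shift [-0.01 -0.05  2.64]
```

Call:
step_arm(
  commands=[
    [[0,0,0,0,-0.05,0.6,-0.1],[0,0,0,0,0,0.6,-0.1],[0,0,0,0,0,0.5,-0.1],[0,0,0,0,0,0.4,-0.1],[0,0,0,0,0,0.25,-0.1],[0,0,0,0,0,0.15,-0.1],[0,0,0,0,0,0.1,-0.1],[0,0,0,0,0,0.04,-0.1],[0,0,0,0,0,0,-0.1]],
  ],
)

```text
time: 10.18
position: [0.6245, -0.223, 0.0966]
ee_rot: [0.773, 0.594, 0.145, 0.171]
ft_force: [-1.2, 0.6, -0.1]
finger_gap: 0.0381
grip_force: 0.0
```

Call:
step_arm(
  commands=[
    [[0,0,0,0,0,0,-1],[0,0,0,0,0,0,-1],[0,0,0,0,0,0,-1],[0,0,0,0,0,0,-1],[0,0,0,0,0,0,-1]],
  ],
)

```text
time: 10.6
position: [0.6247, -0.2231, 0.0973]
ee_rot: [0.773, 0.594, 0.145, 0.172]
ft_force: [-3.6, 0.7, 5.4]
finger_gap: 0.018
grip_force: 39.3
```

Call:
step_arm(
  commands=[
    [[0,0,0,0,0,-0.2,-1],[0,0,0,0,0,-0.4,-1],[0,0,0,0,0,-0.6,-1],[0,0,0,0,0,-0.8,-1],[0,0,0,0,-0.4,-0.7,-1],[0,0,0,0,-0.8,0,-1],[0,0,0,0,-0.8,0,-1],[0,0,0,0,-0.8,0,-1],[0,0,0,0,-0.5,0,-1],[0,0,0,0,0,0,-1]],
  ],
)

```text
time: 11.43
position: [0.4568, -0.1779, 0.1308]
ee_rot: [0.774, 0.594, 0.143, 0.166]
ft_force: [-0.9, 0.9, -2.4]
finger_gap: 0.0179
grip_force: 39.3
```

```bash
python3 - <<'E'
from h import *
s=read_state(); print(s["position"],s["finger_gap"])
c=plan(TRAY(-32,0,75),RT); plan(TRAY(-32,0,20),RT,c)
f=grab_frame("wrist"); np.savez("pics/w4.npz",**f)
im=cv2.resize(np.ascontiguousarray(f["image"][:,:,::-1]),(800,600),interpolation=cv2.INTER_CUBIC); cv2.imwrite("pics/w4.png",im)
E
```

```text
[ 0.45675152 -0.1779165   0.13081629] 0.017930819357854882
turn [ 5.06 -0.2  -0.4 ] shift [-1.07 -0.1   1.4 ]
turn [0. 0. 0.] shift [0.   0.   1.37]
```

View pics/w4.png

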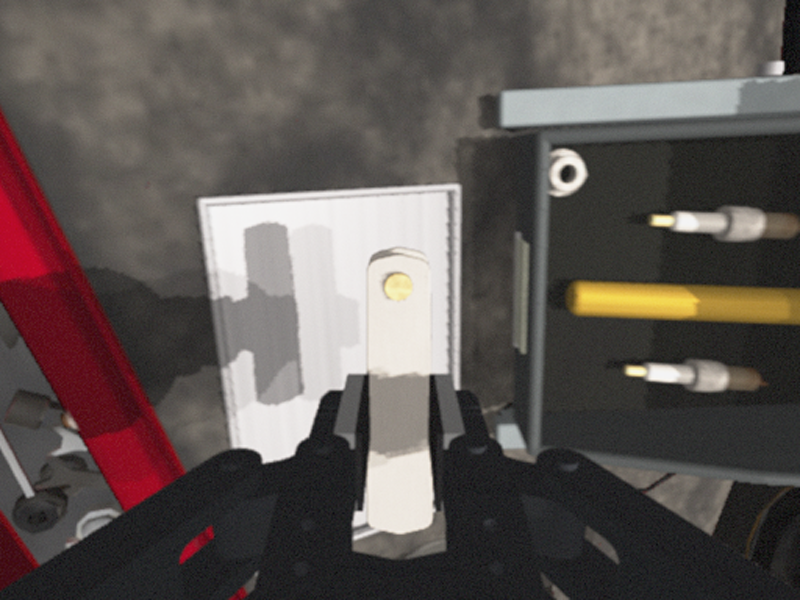

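The gauge is held square, from (400,250) to (400,530), above the tray. The drift is now clear in the bin at (570,300)–(800,305) with a plug on each side.

Call:
step_arm(
  commands=[
    [[0.85,-0.03,-0.07,0,0,0,-1],[0.85,-0.03,-0.07,0,0,0,-1],[0.84,-0.03,-0.07,0,0,0,-1],[0.84,-0.03,-0.07,0,0,0,-1],[0.84,-0.03,-0.06,0,0,0,-1],[0.84,-0.03,-0.06,0,0,0,-1],[0,0,0,-0.5,0,0.6,-1],[0,0,0,-0.57,0,0.7,-1],[0,0,0,0,0,0.7,-1],[0,0,0,0,0,0.4,-1],[0,0,0,0,0,0.15,-1],[0,0,0,0,0,0.1,-1]],
  ],
)

```text
time: 12.48
position: [0.4559, -0.2244, 0.0292]
ee_rot: [0.782, 0.623, 0.002, 0.005]
ft_force: [0.7, -1.2, -0.9]
finger_gap: 0.0182
grip_force: 39.4
```

Call:
step_arm(
  commands=[
    [[0,0,0,0,0,0.05,-1],[0,0,0,0,0,0,-1]],
  ],
)

```text
time: 12.65
position: [0.4565, -0.2245, 0.0287]
ee_rot: [0.782, 0.623, 0.003, 0.006]
ft_force: [-0.4, 0.4, -0.6]
finger_gap: 0.0179
grip_force: 39.4
```

Call:
step_arm(
  commands=[
    [[0,0,0,0,-0.25,0,-1],[0,0,0,0,0,0.1,-1],[0,0,0,0,0,0.06,-1],[0,0,0,0,0,0.03,-1],[0,0,0,0,0,0,-1]],
  ],
)

```text
time: 13.07
position: [0.4455, -0.2221, 0.0265]
ee_rot: [0.782, 0.623, 0.002, 0.005]
ft_force: [-14.6, 8.5, 47.8]
finger_gap: 0.0178
grip_force: 44.2
```

```bash
python3 - <<'E'
from h import *
s=read_state()
for n,p,q,pos,quat in [("w4",(400,256),(400,530),[.4568,-.1779,.1308],[.774,.594,.143,.166]),("w2",(399,222),(399,556),[.5089,-.2353,.0496],[.783,.622,0,0])]:
    f=load(n); R=Rot.from_quat(quat).as_matrix(); z=R[:,2]
    for k in (-.01,-.005,0,.005,.01,.015):
        X=[onplane(f,(np.array(a)+.5)*.64-.5,z,z@np.array(pos)+k) for a in (p,q)]
        print(n,k,np.linalg.norm(X[0]-X[1]).round(4),[(R.T@(x-pos)*1000).round(0).tolist() for x in X])
# tray depth from w3: corners px420 (120,53),(245,53),(240,225) 
f=load("w3")
for d in (0,.007,.02):
    X=[onplane(f,np.array(a)*512/420,d=d) for a in [(120,53),(245,53),(240,225)]]; print(d,np.linalg.norm(X[0]-X[1]),np.linalg.norm(X[1]-X[2]),X[1])
print(s["ft_force"],s["torque"],s["effort"])
E
```

```text
w4 -0.01 0.0772 [[51.0, -0.0, -10.0], [-26.0, -0.0, -10.0]]
w4 -0.005 0.0805 [[50.0, -0.0, -5.0], [-30.0, -0.0, -5.0]]
w4 0 0.0838 [[49.0, -0.0, 0.0], [-35.0, -0.0, 0.0]]
w4 0.005 0.0871 [[48.0, -0.0, 5.0], [-39.0, -0.0, 5.0]]
w4 0.01 0.0905 [[47.0, 0.0, 10.0], [-43.0, -0.0, 10.0]]
w4 0.015 0.0938 [[46.0, 0.0, 15.0], [-48.0, -0.0, 15.0]]
w2 -0.01 0.0938 [[59.0, -0.0, -10.0], [-34.0, -0.0, -10.0]]
w2 -0.005 0.0978 [[59.0, -0.0, -5.0], [-39.0, -0.0, -5.0]]
w2 0 0.1019 [[58.0, -0.0, -0.0], [-44.0, -0.0, -0.0]]
w2 0.005 0.1059 [[57.0, -0.0, 5.0], [-49.0, -0.0, 5.0]]
w2 0.01 0.11 [[57.0, -0.0, 10.0], [-53.0, -0.0, 10.0]]
w2 0.015 0.114 [[56.0, -0.0, 15.0], [-58.0, -0.0, 15.0]]
0 0.13456061425593094 0.20990691843519327 [ 0.56362964 -0.14251259  0.        ]
0.007 0.13149917173107886 0.2051312419126715 [ 0.56261131 -0.14287443  0.007     ]
0.02 0.12581363561349634 0.1962621283708454 [ 0.56072012 -0.14354642  0.02      ]
[-14.56562655   8.51592689  47.77122237] [ 1.76998891  3.07090816 -0.03714676] [-5.75811546e-01 -1.62648207e+01  1.70903206e+01 -6.28711089e+00
  3.21262814e-01 -7.43200304e-03]
```

Call:
step_arm(
  commands=[
    [[0,0,0,0,0,-0.04,-0.3],[0,0,0,0,0,0,-0.3],[0,0,0,0,0,0,-0.3],[0,0,0,0,0,0,-0.3]],
  ],
)

```text
time: 13.4
position: [0.4453, -0.2217, 0.0219]
ee_rot: [0.782, 0.623, 0.002, 0.005]
ft_force: [0.2, 0.8, -0.6]
finger_gap: 0.0299
grip_force: 0.0
```

Call:
step_arm(
  commands=[
    [[0,0,0,0,0,-0.3,-0.3],[0,0,0,0,0,-0.7,-0.3],[0,0,0,0,0,-1,-0.3],[0,0,0,0,0,-1,-0.3],[0,0,0,0,0,-1,-0.3]],
  ],
)

```text
time: 13.82
position: [0.4429, -0.2204, 0.1823]
ee_rot: [0.782, 0.623, 0.002, 0.004]
ft_force: [0.6, 0.2, -0.4]
finger_gap: 0.0296
grip_force: 0.0
```

```bash
python3 - <<'E'
from h import *
s=read_state();print(s["position"],s["joint_pos"].round(2))
H=heapR(-4.6); Rd=toolR(-H[:,0],-BR[:,2])
c=plan(B(-7,-6.5,140),Rd); print(c[0])
t=load("top0"); 
for p in [(400,418),(360,297),(415,255),(310,500),(235,400),(395,418)]: print(p,onplane(t,np.array(p)*.64).round(3))
E
```

```text
[ 0.4429176  -0.2204183   0.18227815] [-0.59  0.09 -0.4   1.07  0.    1.2 ]
turn [ -4.17  -3.76 -16.95] shift [-3.55  1.08  1.45]
[ 0.60176336 -0.22189259  0.19386257]
(400, 418) [ 0.375 -0.023  0.   ]
(360, 297) [0.6   0.051 0.   ]
(415, 255) [ 0.681 -0.053  0.   ]
(310, 500) [0.233 0.138 0.   ]
(235, 400) [0.41  0.279 0.   ]
(395, 418) [ 0.375 -0.013  0.   ]
```

Call:
step_arm(
  commands=[
    [[-0.23,-0.21,-0.94,0,0,0,-0.34],[-0.23,-0.21,-0.94,0,0,0,-0.34],[-0.23,-0.21,-0.94,0,0,0,-0.34],[-0.23,-0.21,-0.94,0,0,0,-0.34],[-0.23,-0.21,-0.94,0,0,0,-0.34],[-0.23,-0.21,-0.94,0,0,0,-0.34],[-0.23,-0.21,-0.94,0,0,0,-0.34],[-0.23,-0.21,-0.94,0,0,0,-0.34],[-0.23,-0.21,-0.94,0,0,0,-0.34]],
  ],
)

```text
time: 14.57
position: [0.4434, -0.2206, 0.1808]
ee_rot: [0.497, 0.859, -0.008, 0.124]
ft_force: [0.1, 0.2, 0.6]
finger_gap: 0.0285
grip_force: 0.0
```

Call:
step_arm(
  commands=[
    [[-0.23,-0.21,-0.94,0,0,0,-0.34],[-0.23,-0.21,-0.94,0,0,0,-0.34],[-0.23,-0.21,-0.94,0,0,0,-0.34],[-0.23,-0.21,-0.94,0,0,0,-0.34],[-0.23,-0.21,-0.94,0,0,0,-0.34],[-0.23,-0.21,-0.94,0,0,0,-0.34],[-0.23,-0.21,-0.94,0,0,0,-0.34],[-0.23,-0.21,-0.94,0,0,0,-0.34],[-0.23,-0.21,-0.94,0,0,0,-0.34]],
  ],
)

```text
time: 15.32
position: [0.4433, -0.2205, 0.1807]
ee_rot: [0.14, 0.964, -0.016, 0.225]
ft_force: [-0.4, -0.6, -0.2]
finger_gap: 0.0285
grip_force: 0.0
```

Call:
step_arm(
  commands=[
    [[0,0,0,-0.7,0.22,0,-0.34],[0,0,0,-0.7,0.22,0,-0.34],[0,0,0,-0.7,0.22,0.4,-0.34],[0,0,0,-0.7,0.22,0.5,-0.34],[0,0,0,-0.75,0.2,0.55,-0.34],[0,0,0,0,0,0,-0.34]],
  ],
)

```text
time: 15.82
position: [0.608, -0.2234, 0.1919]
ee_rot: [0.141, 0.964, -0.016, 0.226]
ft_force: [0.8, 0.2, -0.7]
finger_gap: 0.0282
grip_force: 0.0
```

```bash
python3 - <<'E'
from h import *
f=grab_frame("wrist"); np.savez("pics/w5.npz",**f)
im=f["image"]; hsv=cv2.cvtColor(im,cv2.COLOR_RGB2HSV)
m=cv2.inRange(hsv,(15,120,40),(35,255,255)); n,l,st,c=cv2.connectedComponentsWithStats(m); i=1+st[1:,4].argmax(); print(st[i])
ys,xs=np.nonzero(l==i); P=np.stack([xs,ys],1).astype(np.float32)
r=cv2.minAreaRect(P); print(r)
n=BR[:,2]
vx,vy,x0,y0=cv2.fitLine(P,cv2.DIST_L2,0,.01,.01).ravel()
tt=(P-[x0,y0])@[vx,vy]
E=[np.array([x0+vx*k,y0+vy*k]) for k in (tt.min(),tt.max())]
for h in (9,13,18):
    X=[BR.T@(onplane(f,e,n,n@BO+h/1000)-BO)*1000 for e in E]; print(h,[x.round(1).tolist() for x in X],np.linalg.norm(X[0]-X[1]).round(1),np.degrees(np.arctan((X[0]-X[1])[1]/(X[0]-X[1])[0])).round(2))
plan(B(-7,-6.5,140),toolR(-heapR(-4.6)[:,0],-BR[:,2]))
cv2.imwrite("pics/w5.png",cv2.resize(im[:,:,::-1],(800,600)))
E
```

```text
[ 243   88   26  187 4364]
((255.5, 181.0), (25.0, 186.0), 0.0)
9 [[73.3, -14.4, 9.0], [-81.9, -0.2, 9.0]] 155.9 -5.23
13 [[70.9, -14.2, 13.0], [-81.8, -0.2, 13.0]] 153.4 -5.23
18 [[67.9, -13.9, 18.0], [-81.7, -0.2, 18.0]] 150.3 -5.23
turn [-0.03  0.    0.  ] shift [ 0.05 -0.   -0.09]
```

Call:
step_arm(
  commands=[
    [[0,0,0.12,0,0,0,-0.34],[0,0,0,0,-0.01,0.6,-0.34],[0,0,0,0,0,0.6,-0.34],[0,0,0,0,0,0.5,-0.34],[0,0,0,0,0,0.4,-0.34],[0,0,0,0,0,0.3,-0.34],[0,0,0,0,0,0.2,-0.34],[0,0,0,0,0,0.12,-0.34],[0,0,0,0,0,0.08,-0.34],[0,0,0,0,0,0.05,-0.34],[0,0,0,0,0,0,-0.34]],
  ],
  squeeze=90,
)

```text
time: 16.78
position: [0.6518, -0.2343, 0.0913]
ee_rot: [0.147, 0.963, -0.015, 0.226]
ft_force: [-0.6, -0.2, -0.3]
finger_gap: 0.0281
grip_force: 0.0
```

```bash
python3 - <<'E'
from h import *
plan(B(-7,-7.1,17),toolR(-heapR(-5.2)[:,0],-BR[:,2]));s=read_state();print(s["ft_force"],(BR.T@(s["position"]-BO)*1000).round(1))
E
```

```text
turn [-0.05  0.03 -0.02] shift [0.04 0.03 0.21]
[-0.55597364 -0.24442858 -0.25407915] [-5.6 -8.2 25.3]
```

Call:
step_arm(
  commands=[
    [[0,0,0,0,0.03,0.08,-0.34],[0,0,0,0,0,0.06,-0.34],[0,0,0,0,0,0.04,-0.34],[0,0,0,0,0,0,-0.34]],
  ],
)

```text
time: 17.12
position: [0.6551, -0.2336, 0.0842]
ee_rot: [0.147, 0.963, -0.015, 0.225]
ft_force: [-0.4, 0.7, -0.6]
finger_gap: 0.0283
grip_force: 0.0
```

Call:
step_arm(
  commands=[
    [[0,0,0,0,0,0.05,-0.34],[0,0,0,0,0,0,-0.34]],
  ],
)

```text
time: 17.28
position: [0.6559, -0.2338, 0.0833]
ee_rot: [0.147, 0.963, -0.015, 0.225]
ft_force: [-4.1, 2.1, 4.0]
finger_gap: 0.0282
grip_force: 3.3
```

Call:
step_arm(
  commands=[
    [[0,0,0,0,0,-0.08,-0.34],[0,0,0,0,0,0,-0.7],[0,0,0,0,0,0,-1],[0,0,0,0,0,0,-1],[0,0,0,0,0,0,-1],[0,0,0,0,0,0,-1]],
  ],
)

```text
time: 17.78
position: [0.6546, -0.2336, 0.0864]
ee_rot: [0.147, 0.963, -0.015, 0.226]
ft_force: [-4.6, 1.7, 6.4]
finger_gap: 0.0162
grip_force: 88.4
```

Call:
step_arm(
  commands=[
    [[0,0,0,0,0,-0.15,-1],[0,0,0,0,0,-0.3,-1],[0,0,0,0,0,-0.5,-1],[0,0,0,0,0,-0.7,-1],[0,0,0,0,0,-0.8,-1],[0,0,0,0.5,0,-0.7,-1],[0,0,0,0.8,0,-0.3,-1],[0,0,0,0.8,0,0,-1],[0,0,0,0.8,0,0,-1],[0,0,0,0.8,0,0,-1],[0,0,0,0.5,0,0,-1],[0,0,0,0,0,0,-1]],
  ],
)

```text
time: 18.78
position: [0.4438, -0.1696, 0.1303]
ee_rot: [0.148, 0.964, -0.013, 0.219]
ft_force: [-0.9, 1.3, -4.1]
finger_gap: 0.0157
grip_force: 88.4
```

```bash
cat > dr.py <<'E'
from h import *
def drift(name,h0=(0,.005,.01)):
    f=grab_frame("wrist"); np.savez(f"pics/{name}.npz",**f); s=read_state(); R=Rot.from_quat(s["ee_rot"]).as_matrix(); p=s["position"]
    im=f["image"]; hsv=cv2.cvtColor(im,cv2.COLOR_RGB2HSV); cv2.imwrite(f"pics/{name}.png",cv2.resize(im[:,:,::-1],(800,600)))
    m=cv2.inRange(hsv,(15,110,35),(35,255,255)); n,l,st,c=cv2.connectedComponentsWithStats(m); i=1+st[1:,4].argmax(); print(st[i])
    ys,xs=np.nonzero(l==i)
    for row in (ys.min()+8,(ys.min()+ys.max())//2,ys.max()-8):
        x=xs[ys==row]; print(row,x.min(),x.max())
    z=R[:,2]
    cx=lambda r: xs[np.abs(ys-r)<5].mean()
    for k in h0:
        for r in (ys.min(),ys.max()):
            print(k,r,(R.T@(onplane(f,(cx(r),r),z,z@p+k)-p)*1000).round(1))
    print(p,s["ft_force"],s["torque"])
E
python3 -c "
from dr import *
drift('w6')
FX=np.array([.6861,.1415,0])
c=plan([.40,.05,.30])
"
```

```text
[  233    98    44   261 10198]
106 233 276
228 236 274
350 237 273
0 98 [78.9  0.7 -0. ]
0 358 [-40.    0.5   0. ]
0.005 98 [78.9  0.7  5. ]
0.005 358 [-44.8   0.5   5. ]
0.01 98 [78.9  0.7 10. ]
0.01 358 [-49.5   0.5  10. ]
[ 0.44711012 -0.1715147   0.13280891] [-0.03037284  0.13834184 -3.48721595] [ 0.06659737  0.6429851  -0.0124269 ]
turn [0. 0. 0.] shift [ 0.74  5.11 -4.78]
```

```bash
cat >> h.py <<'E'
FA=7.5; FXO=np.array([.6859,.1413,0])
def FIX(x,y,z): return FXO+(az(FA)*x+az(FA+90)*y)/1000+[0,0,z/1000]
RF=toolR(az(FA+180),DOWN)
E
python3 - <<'E'
from h import *
s=read_state(); R=Rot.from_quat(s["ee_rot"]).as_matrix(); p=s["position"]; f=load("w6")
im=f["image"]; m=cv2.inRange(cv2.cvtColor(im,cv2.COLOR_RGB2HSV),(15,110,35),(35,255,255))>0
for rows in ((104,130),(150,190),(200,240),(250,290),(300,330),(330,352)):
    w=np.mean([np.ptp(np.nonzero(m[r,225:285])[0])+1 for r in range(*rows)]); rc=np.mean(rows)
    for k in np.arange(-.02,.03,.0005):
        X=onplane(f,(255,rc),R[:,2],R[:,2]@p+k); d=(f["R"]@X+f["t"])[2]
        if f["fx"]*.018/d>=w-.7: print(rows,w.round(1),"k",k.round(4),"x",((R.T@(X-p))[0]*1000).round(0)); break
        if 0: pass
print("grasp bin z",(BR.T@(np.array([.6546,-.2336,.0864])-BO)*1000).round(1))
c=plan(p+[0,0,.06],RF); c=plan(FIX(-206,0,150),RF,c); c=plan(FIX(-206,0,110.5),RF,c)
E
```

```text
(104, 130) 43.7 k -0.02 x 73.0
(150, 190) 41.4 k -0.02 x 56.0
(200, 240) 39.8 k -0.02 x 38.0
(250, 290) 35.6 k -0.02 x 19.0
(300, 330) 38.1 k -0.02 x -1.0
(330, 352) 37.0 k -0.02 x -13.0
grasp bin z [-5.5 -7.  19.7]
turn [-0.66  5.14 -4.9 ] shift [ 0.   0.  -1.5]
turn [0. 0. 0.] shift [-1.79  6.97  1.07]
turn [0. 0. 0.] shift [0.   0.   0.99]
```

Call:
step_arm(
  commands=[
    [[-0.07,0.57,-0.54,0,0,-0.3,-1],[-0.07,0.57,-0.54,0,0,-0.3,-1],[-0.07,0.57,-0.54,0,0,-0.3,-1],[-0.07,0.57,-0.54,0,0,-0.3,-1],[-0.07,0.57,-0.55,0,0,-0.3,-1],[-0.07,0.57,-0.55,0,0,0,-1],[-0.07,0.57,-0.55,0,0,0,-1],[-0.08,0.57,-0.55,0,0,0,-1],[-0.08,0.57,-0.55,0,0,0,-1],[0,0,0,-0.1,0.4,0,-1],[0,0,0,-0.2,0.7,0,-1],[0,0,0,-0.2,0.7,0,-1]],
  ],
)

```text
time: 19.83
position: [0.4439, -0.0966, 0.1929]
ee_rot: [-0.065, 0.998, -0.003, 0.005]
ft_force: [-0.0, 0.9, -3.7]
finger_gap: 0.0157
grip_force: 88.6
```

```bash
python3 - <<'E'
from h import *
c=plan(FIX(-206,0,150),RF)
E
```

```text
turn [-0.08  0.11 -0.01] shift [-1.63  5.11  1.07]
```

Call:
step_arm(
  commands=[
    [[-0.08,0.11,0,-0.2,0.7,0.1,-1],[0,0,0,-0.2,0.7,0.1,-1],[0,0,0,-0.2,0.7,0.1,-1],[0,0,0,-0.2,0.7,0.2,-1],[0,0,0,-0.2,0.7,0.2,-1],[0,0,0,-0.2,0.7,0.2,-1],[0,0,0,-0.2,0.5,0.2,-1],[0,0,0,-0.2,0.3,0,-1],[0,0,0,0,0.1,0,-1],[0,0,0,0,0,0,-1]],
  ],
)

```text
time: 20.67
position: [0.4794, 0.1154, 0.1484]
ee_rot: [-0.067, 0.998, 0.001, -0.001]
ft_force: [0.2, -0.8, -3.2]
finger_gap: 0.0157
grip_force: 88.6
```

```bash
python3 - <<'E'
from h import *
c=plan(FIX(-206,0,110.5),RF)
s=grab_frame("side"); t=grab_frame("top"); w=grab_frame("wrist")
for n,f in (("s7",s),("t7",t),("w7",w)): np.savez(f"pics/{n}.npz",**f)
C=np.zeros((600,800,3),np.uint8)
a=s["image"][140:240,215:315,::-1]; C[:400,:400]=cv2.resize(a,(400,400),interpolation=cv2.INTER_CUBIC)
b=t["image"][150:250,160:260,::-1]; C[:400,400:]=cv2.resize(b,(400,400),interpolation=cv2.INTER_CUBIC)
C[400:,:266]=cv2.resize(w["image"][:,:,::-1],(266,200))
cv2.imwrite("pics/m7.png",C)
E
```

```text
turn [ 0.02 -0.01  0.04] shift [-0.05 -0.03  0.95]
```

View pics/m7.png

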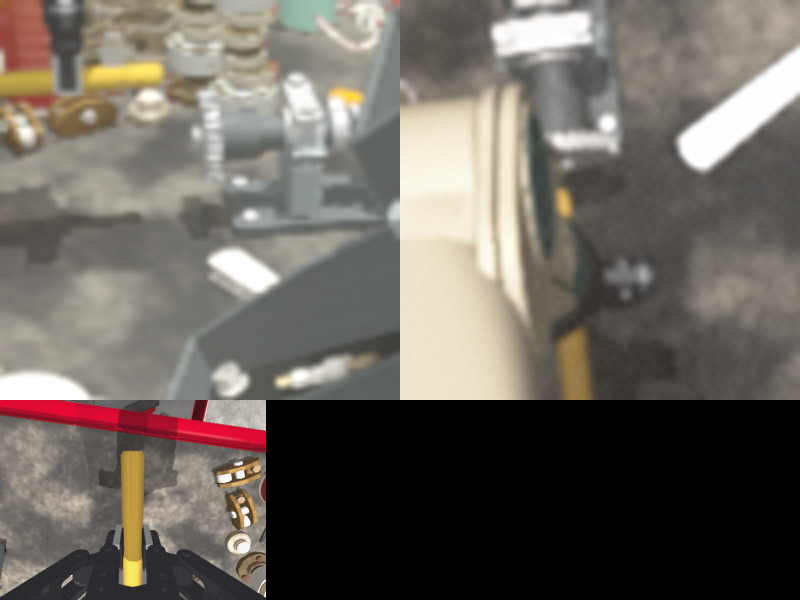

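The side panel shows the drift level in the gripper, its front end at (162,74). The sprocket face is at about (205,130) and the nose tip at (195,132). In the top panel the drift tip at (565,190) lines up with the nose tip at (568,160).

```bash
python3 - <<'E'
from h import *
s,t=load("s7"),load("t7")
S=lambda u,v:(215+u/4-.4,140+v/4-.4); T=lambda u,v:(160+(u-400)/4-.4,150+v/4-.4)
st=read_state(); p=st["position"]
d=az(FA)
for k in (8,10): print("pred end",[((proj(s,p+d*x/1000-[0,0,k/1000])-[214.6,139.6])*4).round(0).tolist() for x in (72,10,-60)],((proj(t,p+d*.072-[0,0,k/1000])-[159.6,149.6])*4+[400,0]).round(0))
E1=tri([s,t],[S(162,74),T(566,188)]); N=tri([s,t],[S(195,132),T(568,161)])
for X in (E1,N): q=X-FXO; print(X.round(4),"fix",(q@az(FA)*1000).round(1),(q@az(FA+90)*1000).round(1),X[2])
print("proj nose",((proj(s,FIX(-104,0,78))-[214.6,139.6])*4).round(0),((proj(t,FIX(-104,0,78))-[159.6,149.6])*4+[400,0]).round(0))
for x in(-107,-100,-92): print(x,((proj(s,FIX(x,0,116))-[214.6,139.6])*4).round(0),((proj(s,FIX(x,0,40))-[214.6,139.6])*4).round(0))
E
```

```text
pred end [[154.0, 72.0], [77.0, 77.0], [-11.0, 83.0]] [556. 196.]
pred end [[154.0, 75.0], [77.0, 80.0], [-11.0, 85.0]] [556. 196.]
[0.5555 0.1165 0.1417] fix -132.5 -7.6 0.1417395826570503
[0.5832 0.1234 0.0857] fix -104.2 -4.3 0.08568362074585603
proj nose [195. 137.] [563. 165.]
-107 [191.  97.] [192. 178.]
-100 [200.  96.] [201. 177.]
-92 [210.  96.] [210. 176.]
```

Call:
step_arm(
  commands=[
    [[0,0,0,0,0.02,0.3,-1],[0,0,0,0,0.02,0.35,-1],[0,0,0,0,0,0.2,-1],[0,0,0,0,0,0.1,-1],[0,0,0,-0.2,0,0,-1],[0,0,0,-0.25,0,0,-1],[0,0,0,-0.15,0,0,-1],[0,0,0,-0.1,0,0,-1],[0,0,0,0,0,0,-1]],
  ],
)

```text
time: 21.57
position: [0.5077, 0.1199, 0.1104]
ee_rot: [-0.066, 0.998, 0.001, -0.0]
ft_force: [-0.3, -0.3, -2.5]
finger_gap: 0.0159
grip_force: 88.6
```

```bash
python3 - <<'E'
from h import *
s=read_state();q=s["position"]-FXO;print((q@az(FA)*1000).round(1),(q@az(FA+90)*1000).round(1),s["position"],s["ft_force"])
E
```

```text
-179.5 2.1 [0.50765844 0.11993424 0.1104305 ] [-0.31366603 -0.26413868 -2.47244743]
```

Call:
step_arm(
  commands=[
    [[0,0,0,-0.08,0,0,-1],[0,0,0,-0.08,0,0,-1],[0,0,0,-0.08,0,0,-1],[0,0,0,-0.08,0,0,-1]],
  ],
)

```text
time: 21.9
position: [0.5152, 0.1211, 0.1089]
ee_rot: [-0.066, 0.998, 0.0, -0.005]
ft_force: [-7.2, -0.8, 2.1]
finger_gap: 0.0157
grip_force: 89.2
```

Call:
step_arm(
  commands=[
    [[0,0,0,-0.08,0,0,-1],[0,0,0,-0.08,0,0,-1]],
  ],
)

```text
time: 22.07
position: [0.5212, 0.122, 0.109]
ee_rot: [-0.066, 0.998, 0.0, -0.005]
ft_force: [-7.7, -0.7, 2.0]
finger_gap: 0.0155
grip_force: 89.2
```

```bash
python3 - <<'E'
from h import *
s=read_state();q=s["position"]-FXO;print((q@az(FA)*1000).round(1),(q@az(FA+90)*1000).round(1),s["position"],s["ft_force"],s["torque"]); plan(s["position"],RF)
f=grab_frame("side"); cv2.imwrite("pics/s8.png",cv2.resize(f["image"][150:220,230:310,::-1],(800,700))[:600]); np.savez("pics/s8.npz",**f)
E
```

```text
-165.8 2.3 [0.52124673 0.12195377 0.10897012] [-7.72593813 -0.65594     1.95691691] [-0.21218648  1.19850971  0.02701404]
turn [ 0.02 -0.11  0.02] shift [0. 0. 0.]
```

Call:
step_arm(
  commands=[
    [[0,0,0,-0.06,0,0,-1],[0,0,0,-0.06,0,0,-1],[0,0,0,-0.06,0,0,-1]],
  ],
)

```text
time: 22.37
position: [0.5285, 0.1229, 0.109]
ee_rot: [-0.066, 0.998, 0.0, -0.005]
ft_force: [-6.6, -1.1, 1.8]
finger_gap: 0.0157
grip_force: 89.2
```

Call:
step_arm(
  commands=[
    [[0,0,0,-0.05,0,0,-1],[0,0,0,-0.05,0,0,-1]],
  ],
)

```text
time: 22.53
position: [0.5294, 0.123, 0.1084]
ee_rot: [-0.066, 0.998, 0.0, -0.008]
ft_force: [-16.4, -2.3, 7.9]
finger_gap: 0.0157
grip_force: 90.0
```

Call:
step_arm(
  commands=[
    [[0,0,0,-0.05,0,0,-1],[0,0,0,-0.03,0,0,-1],[0,0,0,0,0,0,-1]],
  ],
)

```text
time: 22.78
position: [0.5295, 0.1231, 0.108]
ee_rot: [-0.066, 0.998, -0.0, -0.011]
ft_force: [-18.8, -3.5, 10.3]
finger_gap: 0.0155
grip_force: 90.4
```

```bash
python3 - <<'E'
from h import *
s=read_state();q=s["position"]-FXO;print((q@az(FA)*1000).round(1),s["position"],s["ft_force"],s["torque"])
f=grab_frame("side"); np.savez("pics/s9.npz",**f)
def sh(a,b,roi):
    # subpixel shift of a patch between frames
    x0,x1,y0,y1=roi; A=cv2.cvtColor(a,cv2.COLOR_RGB2GRAY); T=cv2.resize(A[y0:y1,x0:x1],None,fx=8,fy=8,interpolation=cv2.INTER_CUBIC)
    G=cv2.resize(cv2.cvtColor(b,cv2.COLOR_RGB2GRAY)[y0-3:y1+3,x0-4:x1+14],None,fx=8,fy=8,interpolation=cv2.INTER_CUBIC)
    r=cv2.matchTemplate(G,T,cv2.TM_CCOEFF_NORMED); _,v,_,l=cv2.minMaxLoc(r); return v,l[0]/8-4,l[1]/8-3
s0,s7,s8=[load(n)["image"] for n in ("side0","s7","s8")]
# sprocket lower half (below the nose): cols 263-274 rows 176-188
for n,a,b in (("0-8",s0,s8),("0-9",s0,f["image"]),("8-9",s8,f["image"])): print(n,sh(a,b,(263,274,176,187)))
print("px per 10mm",(proj(f,FIX(-90,0,50))-proj(f,FIX(-100,0,50))).round(2))
C=np.hstack([cv2.resize(x[150:200,240:310,::-1],(400,290),interpolation=cv2.INTER_CUBIC) for x in (s0,f["image"])])
cv2.imwrite("pics/m9.png",C)
E
```

```text
-157.5 [0.52945952 0.12309798 0.10797107] [-18.84740593  -3.49168586  10.26093834] [-0.52263711  3.14650078 -0.04943024]
0-8 (0.8063939213752747, 2.625, 0.0)
0-9 (0.7655553221702576, 5.125, -0.25)
8-9 (0.8331976532936096, 2.125, 0.125)
px per 10mm [ 2.96 -0.21]
```

The patch match says the sprocket moved 5.1 px, about 17 mm, and now stops dead. To confirm, I'll back off, raise the drift slightly and tap once more.

Call:
step_arm(
  commands=[
    [[0,0,0,0.3,0,0,-1],[0,0,0,0.2,0,0,-1],[0,0,0,0,0,-0.06,-1],[0,0,0,0,0,0,-1]],
  ],
)

```text
time: 23.17
position: [0.5192, 0.1216, 0.1124]
ee_rot: [-0.066, 0.998, 0.001, -0.001]
ft_force: [0.2, -0.0, -2.5]
finger_gap: 0.0159
grip_force: 88.6
```

```bash
python3 - <<'E'
from h import *
s=read_state();q=s["position"]-FXO;print((q@az(FA)*1000).round(1),s["position"],s["ft_force"]);plan(FIX(-157.5,2,110.5),RF)
E
```

```text
-167.8 [0.51921485 0.12159247 0.11243516] [ 0.21217413 -0.02934044 -2.52309266]
turn [ 0.02 -0.02  0.02] shift [-0.26 -0.01  0.05]
```

Call:
step_arm(
  commands=[
    [[0,0,0,-0.1,0,0,-1],[0,0,0,-0.08,0,0,-1],[0,0,0,-0.06,0,0,-1],[0,0,0,0,0,0,-1]],
  ],
)

```text
time: 23.5
position: [0.5291, 0.1228, 0.1118]
ee_rot: [-0.066, 0.998, 0.001, -0.002]
ft_force: [0.5, -0.1, -3.7]
finger_gap: 0.0157
grip_force: 88.7
```

Call:
step_arm(
  commands=[
    [[0,0,0,-0.06,0,0,-1],[0,0,0,-0.06,0,0,-1],[0,0,0,0,0,0,-1]],
  ],
)

```text
time: 23.75
position: [0.5293, 0.1229, 0.1108]
ee_rot: [-0.066, 0.998, 0.0, -0.006]
ft_force: [-8.5, -1.2, 1.8]
finger_gap: 0.0156
grip_force: 89.3
```

Call:
step_arm(
  commands=[
    [[0,0,0,-0.06,0,0,-1],[0,0,0,-0.06,0,0,-1],[0,0,0,0,0,0,-1]],
  ],
)

```text
time: 24.0
position: [0.5294, 0.123, 0.11]
ee_rot: [-0.066, 0.998, -0.0, -0.011]
ft_force: [-18.5, -2.7, 7.8]
finger_gap: 0.0154
grip_force: 90.1
```

```bash
python3 - <<'E'
from h import *
s=read_state();q=s["position"]-FXO;print((q@az(FA)*1000).round(1),s["position"],s["ft_force"])
E
```

```text
-157.5 [0.5294146  0.12299135 0.11001963] [-18.46099927  -2.68768153   7.84507445]
```

Call:
step_arm(
  commands=[
    [[0,0,0,0.3,0,0,-1],[0,0,0,0.5,0,0,-1],[0,0,0,0.5,0,-0.1,-1],[0,0,0,0,-0.4,0,-1],[0,0,0,0,-0.7,0,-1],[0,0,0,0,-0.7,0,-1],[0,0,0,0,-0.4,0,-1],[0,0,0,0,0,0,-1]],
  ],
)

```text
time: 24.67
position: [0.4994, 0.0272, 0.1163]
ee_rot: [-0.064, 0.998, -0.0, -0.001]
ft_force: [-0.1, -0.5, -2.6]
finger_gap: 0.0157
grip_force: 88.7
```

```bash
python3 - <<'E'
from h import *
print(read_state()["position"]); plan([.48,.03,.03],RF)
E
```

```text
[0.49936493 0.0272108  0.11627597]
turn [-0.   -0.02 -0.02] shift [0.47 0.13 2.16]
```

Call:
step_arm(
  commands=[
    [[0,0,0,0.3,0.1,0.5,-1],[0,0,0,0.17,0,0.6,-1],[0,0,0,0,0,0.5,-1],[0,0,0,0,0,0.3,-1],[0,0,0,0,0,0.15,-1],[0,0,0,0,0,0.1,-1],[0,0,0,0,0,0,-1]],
  ],
)

```text
time: 25.25
position: [0.4785, 0.0318, 0.0296]
ee_rot: [-0.066, 0.998, 0.001, -0.002]
ft_force: [0.0, -0.3, -3.3]
finger_gap: 0.0158
grip_force: 88.7
```

Call:
step_arm(
  commands=[
    [[0,0,0,0,0,0.07,-1],[0,0,0,0,0,0.06,-1],[0,0,0,0,0,0.04,-1],[0,0,0,0,0,0,-1]],
  ],
)

```text
time: 25.58
position: [0.4785, 0.0315, 0.0233]
ee_rot: [-0.066, 0.998, 0.001, -0.002]
ft_force: [0.3, -0.2, -2.9]
finger_gap: 0.0156
grip_force: 88.7
```

Call:
step_arm(
  commands=[
    [[0,0,0,0,0,0.04,-1],[0,0,0,0,0,0.03,-1],[0,0,0,0,0,0,-1]],
  ],
)

```text
time: 25.83
position: [0.4785, 0.0315, 0.0204]
ee_rot: [-0.066, 0.998, 0.001, -0.002]
ft_force: [-0.4, -0.5, -1.5]
finger_gap: 0.0155
grip_force: 88.9
```

Call:
step_arm(
  commands=[
    [[0,0,0,0,0,0.03,-1],[0,0,0,0,0,0,-1]],
  ],
)

```text
time: 26.0
position: [0.4786, 0.0315, 0.0201]
ee_rot: [-0.066, 0.998, 0.001, -0.002]
ft_force: [-3.8, 0.5, 6.6]
finger_gap: 0.0154
grip_force: 89.9
```

Contact with the worktop, so I'll release and rise.

Call:
step_arm(
  commands=[
    [[0,0,0,0,0,0,-0.8],[0,0,0,0,0,0,-0.3],[0,0,0,0,0,-0.03,-0.1],[0,0,0,0,0,-0.05,0],[0,0,0,0,0,-0.2,0],[0,0,0,0,0,-0.5,0],[0,0,0,0,0,-0.8,0],[0,0,0,0,0,-0.9,0],[0,0,0,0,0,-0.9,0],[0,0,0,0,0,-0.9,0],[0,0,0,0.5,0,-0.5,0],[0,0,0,0,0,0,0]],
  ],
)

```text
time: 27.0
position: [0.4604, 0.0284, 0.2163]
ee_rot: [-0.066, 0.998, -0.0, 0.002]
ft_force: [-0.5, 0.5, 0.4]
finger_gap: 0.0425
grip_force: 0.0
```

```bash
python3 - <<'E'
from h import *
print(read_state()["position"],read_state()["ft_force"])
w=grab_frame("wrist"); t=grab_frame("top"); s=grab_frame("side"); s0=load("side0")["image"]
C=np.zeros((600,800,3),np.uint8)
C[:300,:400]=cv2.resize(w["image"][:,:,::-1],(400,300)); C[:300,400:]=cv2.resize(t["image"][:,:,::-1],(400,300))
for i,x in enumerate((s0,s["image"])): C[300:,400*i:400*i+400]=cv2.resize(x[135:255,200:360,::-1],(400,300),interpolation=cv2.INTER_CUBIC)
cv2.imwrite("pics/end.png",C)
E
```

```text
[0.46042925 0.02838738 0.21634984] [-0.48517038  0.54965762  0.43319277]
```

View pics/end.png

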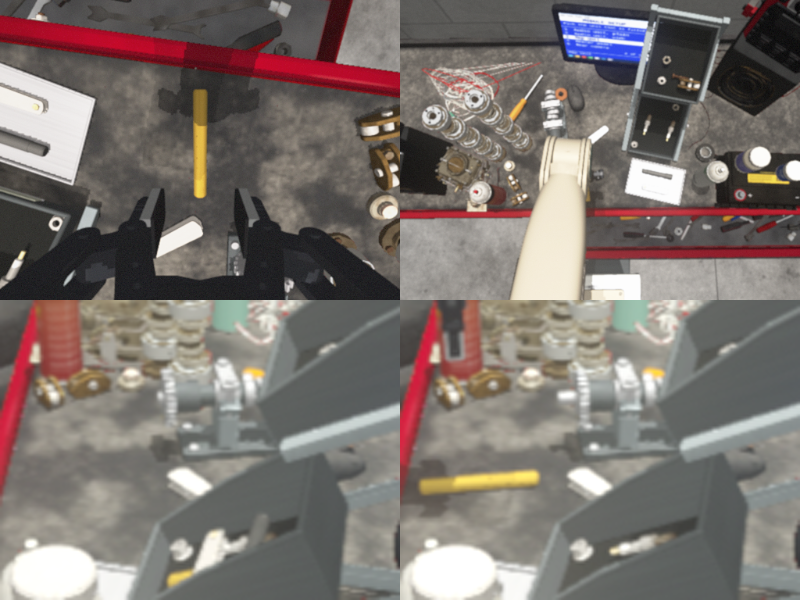

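The final picture shows the drift flat on the worktop and the gauge and penlight in the tray. The plugs and nuts are still in the bin. The nose now sticks well out of the sprocket, at (566,396) in the side panel.

```bash
python3 -c "
from workcell import sign_off; print(sign_off())"
```

```text
the job is handed in; nothing more can be done
None
```

The job is handed in at about 27 s of the 67 s limit: penlight and feeler gauge in the tray, sprocket tapped to a dead stop (confirmed by a second tap), drift flat on the worktop, plugs and nuts still in the bin; the only high contact was a brief 48 N wrist force while setting the gauge down, which I put down to the gauge pressing on the tray.

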